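Restart the dry bath: hood home, then both start keys held together

TASK

Restart the dry-bath incubator: push its dark grey sliding hood fully home over the sample block, then press the two round keys on the front panel down together, one fingertip on each, hold both fully down for two seconds, and let go. Leave the small square key between them alone, do not press the round keys one at a time or before the hood is home, and do not pick up or shift the vial, bottle, rack or beaker; finish clear of everything.

Things in the scene. Friction and masses are not known exactly. Their poses are not given: they have to be found in the camera images.
- bath: Dry bath fixed to the bench: cream case 230 (x) x 300 (y) mm, flat deck at z = 90 mm. Origin: centre of its underside; x points from the key panel to the back, z up. Dark key panel on the front (-x) of the deck, sample block with wells centred at (42, -50) mm. Hood end stop: fixed rib 18 mm high at y = -115 to -109, x = -8 to 92 mm. The left end of the deck beyond the hood is free.
- hood (a joint): Opening of the dark grey hood (m): 0 = home over the wells against its stop, 0.10 = fully open. A block 110 (x) x 112 (y) mm, 3 to 33 mm above the deck, on rails along the bath y; opens to +y (left, seen from the robot), pushed home to -y. Drags with 2 N, stays where left, cannot be lifted. Centre at (42, -50 + opening) mm in the bath frame.
- hood_end (a point): Centre of the hood's upright left (+y) end face, where it is pushed home; 18 mm above the deck (108 mm above the bench). The face is 110 mm wide and 30 mm high.
- key_left (a joint): Travel of the left (+y) round key (m): 0 = up, 0.007 = fully down. A spring pushes it back: about 1.5 N to start moving it, 5 N to reach the bottom.
- key_right (a joint): The same for the right round key.
- key_mid (a joint): The same for the small square key between them (not to be pressed).
- key_left_top (a point): Centre of the top of the left round key: flat, 24 mm diameter, 12 mm above the deck when up (5 mm when fully down), at (-75, 30) mm in the bath frame.
- key_right_top (a point): Centre of the top of the right round key: the same, at (-75, -30) mm in the bath frame, so 60 mm from the left key, centre to centre.
- key_mid_top (a point): Centre of the top of the square key: 14 x 14 mm, 8 mm above the deck, at (-75, 0) mm in the bath frame, midway between the round keys.
- vial: Loose amber vial with white cap, 26 mm diameter, 42 mm high, standing on the right end of the key panel, about 85 mm from the right key. Origin: centre of its underside. Bystander.
- bottle: Loose white reagent bottle, 64 mm diameter, 150 mm high, on the bench right of the bath. Origin: centre of its underside. Bystander.
- rack: Loose grey tube rack 70 x 110 x 51 mm high on the bench left of the bath. Origin: centre of its underside. Bystander.
- beaker: Loose glass beaker, 60 mm diameter, 70 mm high, on the bench behind the bath. Origin: centre of its underside. Bystander.

How it is judged:
By the outcome, as a careful person would: the job done as asked, in the order asked, and still so for the second after the job is handed in, with the robot touching nothing.
It also fails if it takes over 51 s, if anything falls off the work surface, if the arm or the gripper's body presses on something with over 40 N, if the wrist force passes 120 N, or if a joint passes its speed limit or range.

ROBOT

A 6-joint arm with a two-finger parallel gripper is mounted at the origin on the work surface. World frame = base frame: x ahead of the robot, y to its left, z up, the work surface at z = 0. Lengths are in m, angles in rad, forces in N, time in s.
With the tool pointing down it reaches from about 0.25 to 0.725 m from the base axis. Payload 9.7 kg.
Tool frame: the origin (TCP) lies on the centre line of the jaws, within the pads' length; the fingertips stand 22 mm ahead of it and the grasp point (between the pads) lies 3 mm ahead of it; z points along the fingers, y is the line along which they close (so a half turn about z gives the same grasp; the last joint's range is limited). The gripper opens to 85 mm and grips with 20 to 120 N. Pads are 22 mm wide; open, the fingers measure 114 mm over their backs; the gripper's body (76 mm by 85 mm) begins 54 mm behind the grasp point. The pads swing forward as they close: fully open they stand 13 mm farther back than shut.
Start: joints at [-1.239, 0.087, 0.176, 1.66, 0, 1.571], TCP at [0.179, -0.52, 0.253] pointing down, gripper open.
Joint ranges: [-3.13, 3.13], [-0.85, 1.81], [-1.15, 1.24], [-2.2, 2.28], [-1.44, 1.52], [-3.14, 3.14]. Speed limits (rad/s): [2.22, 2.22, 2.57, 3.14, 3.14, 3.14].

INTERFACE

Orientations are given as [roll, pitch, yaw] about the fixed x, y, z axes, in that order (R = Rz(yaw) Ry(pitch) Rx(roll)).
In Python, from bench import manip gives the robot as it stands.
- The arm moves only by the tool hand_motion, called after "Request:" as name([rows], argument=value, ...), one row to a line, values as JSON. Schema: {"type":"object","properties":{"plan":{"type":"object","properties":{"sx":{"type":"array","items":{"type":"number"},"minItems":1,"maxItems":20},"sy":{"type":"array","items":{"type":"number"},"minItems":1,"maxItems":20},"sz":{"type":"array","items":{"type":"number"},"minItems":1,"maxItems":20},"wx":{"type":"array","items":{"type":"number"},"minItems":1,"maxItems":20},"wy":{"type":"array","items":{"type":"number"},"minItems":1,"maxItems":20},"wz":{"type":"array","items":{"type":"number"},"minItems":1,"maxItems":20}},"additionalProperties":false,"required":["sx","sy","sz","wx","wy","wz"]},"jaw":{"type":"number"},"grip_force":{"type":"number"},"only":{"type":"string"},"quiet":{"type":"boolean"},"lines":{"type":"string"}},"required":["plan"],"additionalProperties":false}. plan is an object with one list for each field, all of the same length, 1 to 20, a row being the entries at one place: sx, sy, sz (the shift in units of 5 mm), wx, wy, wz (a rotation vector in rad); each row is the pose to reach, as a shift and turn from the pose commanded when the call began, along the tool's axes at that moment; what a row does not reach only later rows make up. A row lasts 1/10 s, in which the tool goes at most 0.05 m and 0.15 rad, less where a joint would pass 70% of its speed; a pose out of reach is approached as far as the arm can. jaw is the opening from 0.0 (shut) to 1.0 (fully open), set as the call begins (left out keeps the last). The fingers move at their own pace and stop on an object; grip_force is the grip in N (left out, the last holds). Time passes only in rows, so rows that do not move let the fingers close. The tool returns the time, the measured TCP pose, the force, the opening and the grip force at its end. only (a regular expression) keeps the lines of the reply that match it, lines (a string "A,B") keeps lines A to B, and quiet returns only ok. Input that does not fit is refused with a message, and nothing moves.
- manip.observe(): the state, without advancing time (a new reading comes with each control period).
- manip.capture(name): name is "scene" or "top" or "wrist"; returns a dict with "pixels" (480x640x3 uint8, blue, green, red), "fov_y" (degrees; the focal length in pixels is half the picture's height over the tangent of half this angle, whatever the lens; pixels are square), "cx", "cy" (the principal point, pixels), "pose" (4x4, takes a point from camera to world coordinates). Camera axes: x right, y down, z forward; pixel columns grow to the right and rows downward; lengths in m; the calibration is good to about 2 mm. The wrist camera is an equidistant fisheye: a pixel r from the principal point sees the ray r / f radians off the axis. A picture is of the moment at which its call begins. There is no depth.
- manip.job_done(): hands the job in; it is judged then, once.
The state is a dict: "t": time; "qpos": joint angles; "qvel": joint speeds; "joint_torque": joint torques, N m; "position": TCP position; "eef_rot": TCP orientation; "ft_force": force on the tool from outside, world axes, zero at the start; "ft_torque": the same for the moment, N m; "gripper_width": opening from 0.0 (shut) to 1.0 (fully open); "gripper_force": force on a finger pad.
Only numpy, scipy, OpenCV 4.12 (cv2) and the standard library are available. Lean on these libraries where they do the work, as an engineer would, in place of code of your own. Each camera call takes 0.05 s, during which the arm holds its last target. There are 200 camera calls.

## Working session

There is one attempt and no reset: what is moved stays moved. The work goes in short steps, Python scripts to look and compute and a tool call to move; the robot and the scene stay as the last step left them, time stands still between calls to the robot, and variables do not carry over. Pictures are saved under pics/ and viewed, at most 14 in all, crops included, and the job is handed in when it is done.

```bash
ls; mkdir -p pics; python3 - <<'E'
from bench import manip
import cv2
s=manip.observe();print(s)
for n in("scene","top"):
    c=manip.capture(n);cv2.imwrite(f"pics/{n}0.png",c["pixels"]);print(n,c["fov_y"],c["cx"],c["cy"],c["pose"])
E
```

```text
bench.py
pics
{'t': 0.0, 'qpos': array([-1.23901709e+00,  8.74647822e-02,  1.75148842e-01,  1.65979702e+00,
        3.58284117e-06,  1.57080381e+00]), 'qvel': array([-0.00014013,  0.00063657, -0.00021595,  0.0016808 ,  0.00162135,
       -0.00056132]), 'joint_torque': array([-6.72774986e-04, -5.20387101e+01,  4.64805830e+01,  1.63241528e-02,
       -4.38924280e-05,  2.23547005e-06]), 'position': array([ 0.17908699, -0.51982202,  0.25258801]), 'eef_rot': array([-3.14027602e+00, -3.57298316e-06,  3.31771748e-01]), 'ft_force': array([-0.79422192,  0.37898233, -0.45871745]), 'ft_torque': array([0.01697772, 0.0199292 , 0.01632536]), 'gripper_force': 0.0, 'gripper_width': 0.9991457918214465}
scene 51.73062689824437 309.4342010536441 237.87050820951325 [[-0.05782397  0.77383511 -0.63074211  1.22540538]
 [ 0.99832335  0.0431621  -0.03856833  0.10752663]
 [-0.00262137 -0.63191475 -0.77503347  0.87872821]
 [ 0.          0.          0.          1.        ]]
top 52.82085206984645 318.94969064047376 246.8475985336011 [[-0.02530555 -0.98267219  0.18361646  0.41192278]
 [-0.99945764  0.02874127  0.01607387  0.04252225]
 [-0.02107272 -0.18311011 -0.98286654  0.97487319]
 [ 0.          0.          0.          1.        ]]
```

View pics/top0.png

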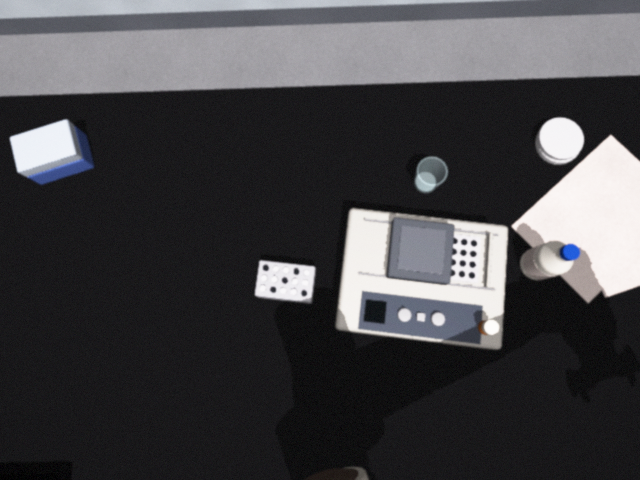

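View pics/scene0.png

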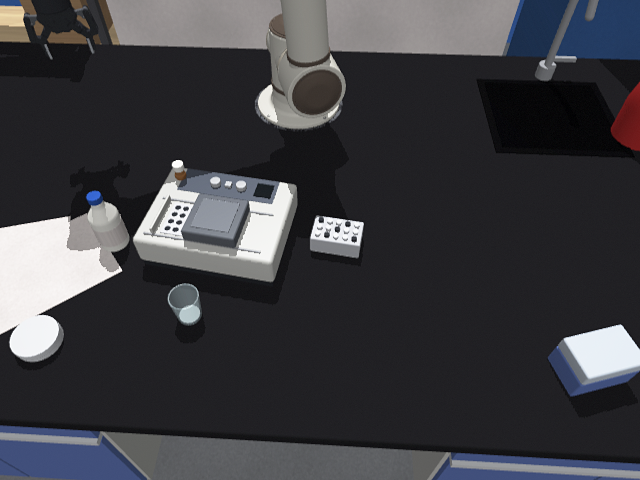

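The top view shows the round keys at about (404,314) and (438,319), the square key at (421,317), the vial at (490,327) and the hood top spanning (390–453, 215–283), partly open. In the scene view the keys are at about (241,186) and (215,182). Next I'll measure the centres.

```bash
cat > h.py <<'E'
import numpy as np,cv2
def ray(c,u,v):
    f=240/np.tan(np.radians(c["fov_y"])/2)
    d=np.array([(u-c["cx"])/f,(v-c["cy"])/f,1.]);P=np.array(c["pose"])
    return P[:3,3],P[:3,:3]@d
def cast(c,u,v,z):
    o,d=ray(c,u,v);return o+d*(z-o[2])/d[2]
def tri(a,b):
    (o1,d1),(o2,d2)=a,b
    s=np.linalg.lstsq(np.c_[d1,-d2],o2-o1,rcond=None)[0]
    p,q=o1+s[0]*d1,o2+s[1]*d2
    return (p+q)/2,np.linalg.norm(p-q)
def blobs(c,x0,y0,x1,y1,lo,amin=12,inv=False):
    g=cv2.cvtColor(c["pixels"],cv2.COLOR_BGR2GRAY)[y0:y1,x0:x1]
    m=((g<lo) if inv else (g>lo)).astype(np.uint8)
    n,_,st,ce=cv2.connectedComponentsWithStats(m)
    return [(ce[i]+[x0,y0],st[i]) for i in range(1,n) if st[i,4]>=amin]
E
python3 - <<'E'
from bench import manip
from h import *
np.set_printoptions(precision=4,suppress=True)
t=manip.capture("top");s=manip.capture("scene")
bt=blobs(t,392,304,452,330,130);bs=blobs(s,206,174,252,194,130,8)
for b in bt:print("top",b,cast(t,*b[0],.102))
for b in bs:print("scene",b,cast(s,*b[0],.102))
g=t["pixels"]
cv2.imwrite("pics/crop1.png",np.hstack([cv2.resize(g[200:350,330:515],None,fx=4,fy=4,interpolation=cv2.INTER_CUBIC)]))
E
```

```text
top (array([404.4012, 314.8272]), array([  6,   4,  14,  15, 162], dtype=int32)) [ 0.4472 -0.0925  0.102 ]
top (array([420.8765, 316.9383]), array([24,  9, 10,  9, 81], dtype=int32)) [ 0.4427 -0.1215  0.102 ]
top (array([438.1024, 318.9337]), array([ 39,   8,  15,  15, 166], dtype=int32)) [ 0.4384 -0.1518  0.102 ]
scene (array([214.6429, 180.1857]), array([ 4,  2, 10,  9, 70], dtype=int32)) [ 0.4388 -0.1526  0.102 ]
scene (array([227.8286, 183.1714]), array([18,  7,  8,  6, 35], dtype=int32)) [ 0.4465 -0.1216  0.102 ]
scene (array([240.4384, 183.9726]), array([30,  6, 10,  9, 73], dtype=int32)) [ 0.4475 -0.0932  0.102 ]
```

View pics/crop1.png

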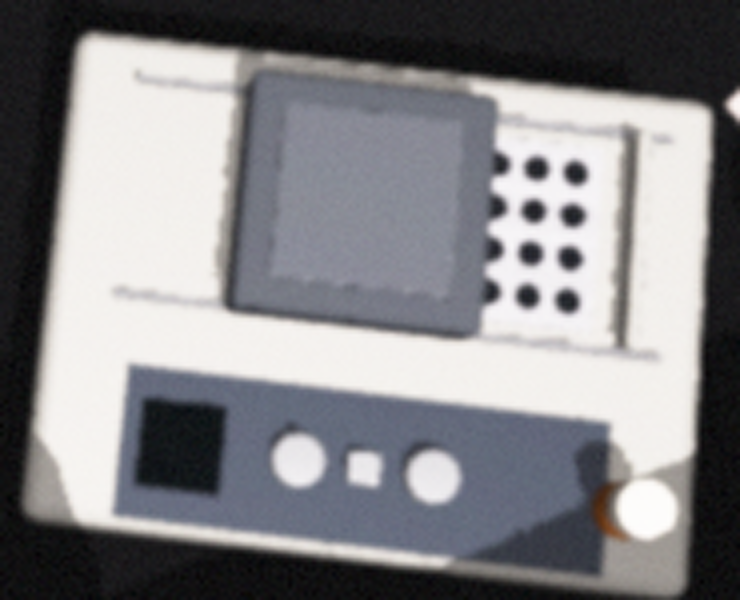

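Both views agree on the keys to within 1 mm. The left key is at (0.447,-0.093) and the right at (0.439,-0.152), which puts the bath yaw at about -0.147. Next I'll measure the hood end and plan the approach.

```bash
cat >> h.py <<'E'
from scipy.spatial.transform import Rotation as Ro
L=np.array([.4474,-.0928]);R_=np.array([.4386,-.1522]);M=(L+R_)/2
ey=(L-R_)/np.linalg.norm(L-R_);ex=np.array([ey[1],-ey[0]]);YAW=np.arctan2(ex[1],ex[0]);O=M+.075*ex
def w2b(p):d=np.asarray(p)[:2]-O;return np.array([d@ex,d@ey])
def b2w(x,y,z):return np.r_[O+x*ex+y*ey,z]
def row(s,p):
    R=Ro.from_euler("xyz",s["eef_rot"]);T=Ro.from_euler("xyz",[np.pi,0,YAW])
    return np.r_[R.inv().apply(p-s["position"]),(R.inv()*T).as_rotvec()]
E
python3 - <<'E'
from bench import manip
from h import *
np.set_printoptions(precision=4,suppress=True)
t=manip.capture("top");s=manip.observe()
print("O",O,YAW)
for u,v,z in[(252,72,.123),(232,308,.123),(495,98,.123),(475,335,.123),(80,35,.09),(710,105,.09),(30,515,.09),(685,592,.09),(642,508,.132)]:
    print(w2b(cast(t,330+u/4,200+v/4,z)))
print(row(s,b2w(.042,.10,.253)), b2w(.042,.1,.253))
E
```

```text
O [ 0.5172 -0.1335] -0.14707835538840297
[0.0939 0.0693]
[-0.014  0.068]
[ 0.0945 -0.04  ]
[-0.0132 -0.0389]
[0.111  0.1479]
[ 0.1115 -0.1468]
[-0.1138  0.1457]
[-0.1121 -0.1472]
[-0.08   -0.1127]
[ 0.5288 -0.3246  0.0001 -0.0006  0.0002  0.4788] [ 0.5734 -0.0407  0.253 ]
```

Careful with the scale: shifts go in units of 5 mm. That gives: 0.533 m is 106.6, -0.334 m is -66.8.

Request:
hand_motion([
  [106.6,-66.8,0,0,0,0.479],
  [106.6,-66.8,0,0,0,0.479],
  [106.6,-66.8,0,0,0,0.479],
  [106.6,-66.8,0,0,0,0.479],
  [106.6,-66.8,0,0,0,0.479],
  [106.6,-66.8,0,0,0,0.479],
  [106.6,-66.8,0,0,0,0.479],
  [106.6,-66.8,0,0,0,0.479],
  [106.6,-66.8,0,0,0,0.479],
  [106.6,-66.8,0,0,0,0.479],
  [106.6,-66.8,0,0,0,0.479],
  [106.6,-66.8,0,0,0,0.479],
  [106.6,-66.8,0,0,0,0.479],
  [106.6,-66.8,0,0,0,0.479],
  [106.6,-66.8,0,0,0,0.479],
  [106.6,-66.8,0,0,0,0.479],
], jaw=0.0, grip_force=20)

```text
refused: plan: the value is not of type 'object' (schema: type "object"). Nothing was moved.
```

The call was refused and nothing moved: it wants an object with one list for each field. Same move again in that form.

Request:
hand_motion(plan={"sx": [106.6,106.6,106.6,106.6,106.6,106.6,106.6,106.6,106.6,106.6,106.6,106.6,106.6,106.6,106.6,106.6],"sy": [-66.8,-66.8,-66.8,-66.8,-66.8,-66.8,-66.8,-66.8,-66.8,-66.8,-66.8,-66.8,-66.8,-66.8,-66.8,-66.8],"sz": [0,0,0,0,0,0,0,0,0,0,0,0,0,0,0,0],"wx": [0,0,0,0,0,0,0,0,0,0,0,0,0,0,0,0],"wy": [0,0,0,0,0,0,0,0,0,0,0,0,0,0,0,0],"wz": [0.479,0.479,0.479,0.479,0.479,0.479,0.479,0.479,0.479,0.479,0.479,0.479,0.479,0.479,0.479,0.479]}, jaw=0.0, grip_force=20)

```text
t: 1.85
position: [0.571, -0.0569, 0.2534]
eef_rot: [-3.123, 0.001, -0.107]
ft_force: [0.3, -0.9, 0.2]
gripper_width: -0.002
gripper_force: 0.0
```

```bash
python3 - <<'E'
from bench import manip
from h import *
np.set_printoptions(precision=4,suppress=True)
s=manip.observe();print(w2b(s["position"]),s["position"],s["t"],s["ft_force"],row(s,b2w(.042,.11,.122)))
w=manip.capture("wrist");cv2.imwrite("pics/w1.png",w["pixels"])
E
```

```text
[0.042  0.0837] [ 0.571  -0.0569  0.2534] 1.85 [ 0.2715 -0.9256  0.2341] [ 0.0012 -0.0238  0.1319 -0.0188  0.001   0.0401]
```

View pics/w1.png

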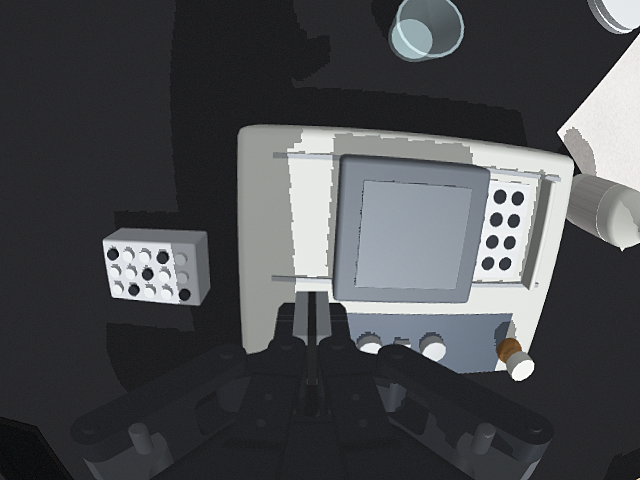

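The wrist view shows the closed fingers at about (312,310), over the free left deck with the hood to their right. The arm is still settling, so I'll wait briefly and re-read.

Request:
hand_motion(plan={"sx": [0,0,0],"sy": [0,0,0],"sz": [0,0,0],"wx": [0,0,0],"wy": [0,0,0],"wz": [0,0,0]}, quiet=true)

```text
ok
```

```bash
python3 - <<'E'
from bench import manip
from h import *
np.set_printoptions(precision=4,suppress=True)
s=manip.observe();print(w2b(s["position"]),s["position"],s["t"],s["ft_force"],row(s,b2w(.042,.11,.122)))
E
```

```text
[0.0423 0.0839] [ 0.5713 -0.0567  0.2536] 2.2 [0.1947 0.2514 0.3313] [ 0.0008 -0.0236  0.132  -0.0191  0.0004  0.0404]
```

To row units: 0.127 m is 25.4, 0.11 m is 22.

Request:
hand_motion(plan={"sx": [0.2,0.2,0.2,0.2,0.2,0.2,0.2,0.2],"sy": [-4.8,-4.8,-4.8,-4.8,-4.8,-4.8,-4.8,-4.8],"sz": [0,6,16,22,25.4,25.4,25.4,25.4],"wx": [-0.019,-0.019,-0.019,-0.019,-0.019,-0.019,-0.019,-0.019],"wy": [0,0,0,0,0,0,0,0],"wz": [0.04,0.04,0.04,0.04,0.04,0.04,0.04,0.04]})

```text
t: 3.0
position: [0.5733, -0.0559, 0.1286]
eef_rot: [-3.122, -0.001, -0.105]
ft_force: [0.3, 0.2, 0.1]
gripper_width: -0.001
gripper_force: 0.0
```

```bash
python3 - <<'E'
from bench import manip
from h import *
np.set_printoptions(precision=4,suppress=True)
s=manip.observe();print(w2b(s["position"]),s["position"],s["t"],s["ft_force"],row(s,b2w(.042,.02,.126)))
w=manip.capture("wrist");cv2.imwrite("pics/w2.png",w["pixels"])
E
```

```text
[0.0442 0.085 ] [ 0.5733 -0.0559  0.1286] 3.0 [0.2843 0.2323 0.1214] [-0.0049  0.0649  0.0013 -0.0192 -0.0009  0.0421]
```

View pics/w2.png

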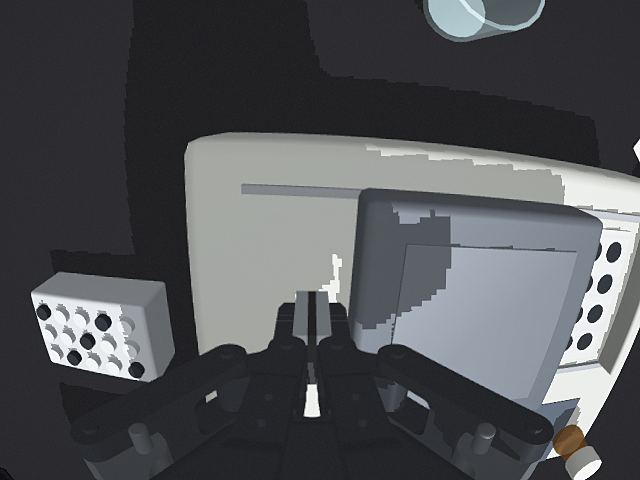

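The sideways shift and the turn had no effect, so a joint may be at its limit. I'll check.

```bash
python3 - <<'E'
from bench import manip
from h import *
np.set_printoptions(precision=4,suppress=True)
s=manip.observe();print(s["qpos"],s["joint_torque"],s["eef_rot"],s["ft_force"])
E
```

```text
[-0.106   0.1361 -0.0111  1.4221  0.0192  3.1406] [  0.0023 -55.0314  46.4619   0.0175   0.0616   0.0001] [-3.1224 -0.0014 -0.105 ] [ 1.0499  0.6666 -0.2093]
```
Joint 6 at limit 3.14. So q6 = 3.14 at yaw... yaw ≈ q1 - (q6 - ...): start q1 -1.239,q6 1.571, yaw .332 = q1+q6. Now q1+q6 = 3.03... hmm q1 -0.106, q6 3.14, yaw -0.105: yaw = q1 + (something): start: -1.239+1.571=.332. now 3.035 ≠ -0.105 +pi=3.037! So yaw = q1+q6 at start =.332, now q1+q6=3.035 → yaw = 3.035?? but -0.105. Perhaps start roll formula: yaw=q1+... tool down: yaw = q1 - q6 + c: start: -1.239-1.571+c=.332 → c=3.142; now -.106-3.14+3.142=-.104 ✓. So yaw = q1 - q6 + pi. For yaw -0.147 at q1=-.05: q6=3.24 over limit. So use half turn: yaw = pi-0.147: q6 = q1+0.147≈ 0.1. Or for the hood push use q6=1.57-ish (tool y along bath x): yaw=-0.147+pi/2 → q6 = q1 -1.424+3.142=1.67. That's a turn of 1.53 rad: pushing with pad sides, half-width 11 mm. For keys, then continue another pi/2 to q6≈0.1; or back to q6: at keys q1≈atan2(-.1225,.443)=-.27, yaw -.147 → q6=3.02: in range! So keys OK at the current yaw. For the hood push: yaw slightly off (-0.105 vs -0.147, 2.4°) is harmless; as pushing to -y, q1 decreases, q6 relaxes. At present finger back side front is at y=.085-.0145=.07 — right next to hood at .069. Just fine actually! Finger shut: backs 29mm? Push -y now. Roll tilt of .019 will vanish. Position x .044 fine. Just push: target hood y .006 → TCP y .006+.0145=.0205 . Note lateral finger knuckles: in the picture, knuckles at (390,360) look wide, those are at body height; TCP at .1286, body bottom ~.18. Fine; hood top .123.

Joint 6 is at its limit, since yaw = q1 − q6 + π. The fingers already stand right beside the hood end, and the limit eases as q1 decreases, so I'll push from here.

To row units: 0.055 m is 11, 0.04 m is 8.

Request:
hand_motion(plan={"sx": [0,0,-0.2,-0.4,-0.6,-0.8,-0.8,-0.8,-0.8],"sy": [1.6,3.2,4.8,6.4,8,9.6,11,11,11],"sz": [0,0,0,0,0,0,0,0,0],"wx": [0,0,-0.01,-0.019,-0.019,-0.019,-0.019,-0.019,-0.019],"wy": [0,0,0,0,0,0,0,0,0],"wz": [0,0,0.02,0.04,0.04,0.04,0.04,0.04,0.04]})

```text
t: 3.95
position: [0.5625, -0.1105, 0.1255]
eef_rot: [3.141, 0.002, -0.146]
ft_force: [-0.4, 0.6, -0.3]
gripper_width: -0.001
gripper_force: 0.0
```

```bash
python3 - <<'E'
from bench import manip
from h import *
np.set_printoptions(precision=4,suppress=True)
s=manip.observe();print(w2b(s["position"]),s["position"],s["qpos"],s["ft_force"],row(s,b2w(.042,.02,.126)))
t=manip.capture("top");cv2.imwrite("pics/t2.png",cv2.resize(t["pixels"][200:350,330:515],None,fx=4,fy=4,interpolation=cv2.INTER_CUBIC))
E
```

```text
[0.0415 0.0294] [ 0.5625 -0.1105  0.1255] [-0.1937  0.1335 -0.0199  1.4196 -0.0004  3.0934] [-0.3824  0.5561 -0.3416] [ 0.0005  0.0094 -0.0005  0.0003  0.0021  0.0015]
```

View pics/t2.png

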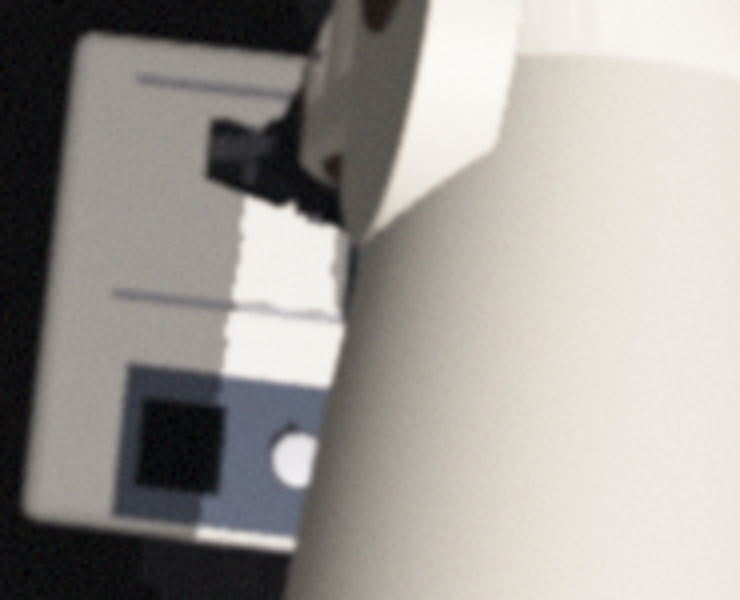

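The crop shows the arm hiding the hood, but the hood's left edge has moved from about 240 to about 345, so it's being pushed. I'll continue in small steps until it reaches the stop.

To row units: 0.007 m is 1.4, 0.006 m is 1.2.

Request:
hand_motion(plan={"sx": [0,0,0,0],"sy": [0.6,1.2,1.4,1.4],"sz": [0,0,0,0],"wx": [0,0,0,0],"wy": [0,0,0,0],"wz": [0,0,0,0]})

```text
t: 4.4
position: [0.5617, -0.1171, 0.1256]
eef_rot: [-3.142, 0.002, -0.145]
ft_force: [-0.1, 0.5, -0.5]
gripper_width: -0.001
gripper_force: 0.4
```

Request:
hand_motion(plan={"sx": [0,0,0],"sy": [0.4,0.4,0.4],"sz": [0,0,0],"wx": [0,0,0],"wy": [0,0,0],"wz": [0,0,0]})

```text
t: 4.7
position: [0.5615, -0.1191, 0.1257]
eef_rot: [3.141, 0.001, -0.145]
ft_force: [0.3, 0.1, -1.1]
gripper_width: 0.001
gripper_force: 0.4
```

Request:
hand_motion(plan={"sx": [0,0],"sy": [0.4,0.6],"sz": [0,0],"wx": [0,0],"wy": [0,0],"wz": [0,0]})

```text
t: 4.9
position: [0.5611, -0.1217, 0.1257]
eef_rot: [-3.141, 0.002, -0.145]
ft_force: [1.1, 8.0, 0.1]
gripper_width: 0.001
gripper_force: 4.0
```

Request:
hand_motion(plan={"sx": [0,0],"sy": [0.4,0.6],"sz": [0,0],"wx": [0,0],"wy": [0,0],"wz": [0,0]})

```text
t: 5.1
position: [0.561, -0.1221, 0.1258]
eef_rot: [-3.135, 0.001, -0.143]
ft_force: [2.5, 23.0, 0.3]
gripper_width: -0.001
gripper_force: 11.4
```

```bash
python3 - <<'E'
from bench import manip
from h import *
np.set_printoptions(precision=4,suppress=True)
s=manip.observe();print(w2b(s["position"]),s["ft_force"])
w=manip.capture("wrist");cv2.imwrite("pics/w3.png",w["pixels"])
E
```

```text
[0.0417 0.0177] [ 2.5461 23.0321  0.3268]
```

View pics/w3.png

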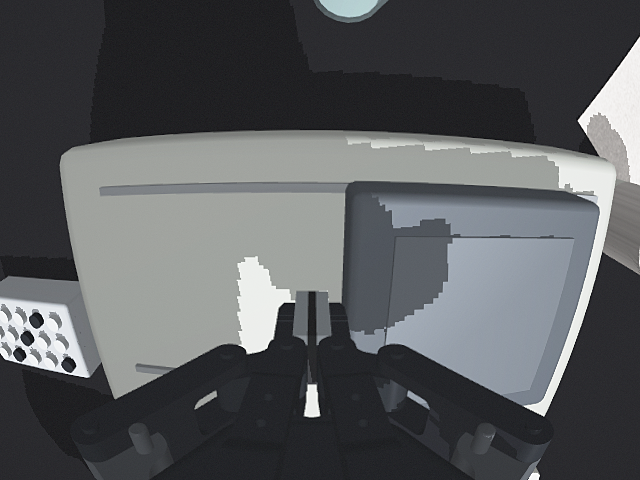

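The contact force rose to 23 N and the wrist view shows the hood over the wells, with its left edge at x≈345 px, so it's home. I'll back off, lift, open the fingers to 60 mm between centres and move over the keys.

To row units: -0.117 m is -23.4, 0.018 m is 3.6.

Request:
hand_motion(plan={"sx": [0,0,0,-8,-16,-23.4,-23.4,-23.4],"sy": [-4,-4,-4,0,3.6,3.6,3.6,3.6],"sz": [0,-8,-16,-16,-16,-16,-16,-16],"wx": [0,0,0,0,0,0,0,0],"wy": [0,0,0,0,0,0,0,0],"wz": [0,0,0,0,0,0,0,0]}, grip_force=20)

```text
t: 5.95
position: [0.4423, -0.1263, 0.2066]
eef_rot: [3.141, -0.001, -0.146]
ft_force: [0.4, 0.3, -0.2]
gripper_width: 0.002
gripper_force: 0.0
```

Request:
hand_motion(plan={"sx": [0,0,0,0,0,0],"sy": [0,0,0,0,0,0],"sz": [0,0,0,0,0,0],"wx": [0,0,0,0,0,0],"wy": [0,0,0,0,0,0],"wz": [0,0,0,0,0,0]}, jaw=0.535)

```text
t: 6.55
position: [0.4425, -0.1258, 0.2058]
eef_rot: [-3.141, 0.002, -0.145]
ft_force: [0.3, 0.2, -1.1]
gripper_width: 0.535
gripper_force: 0.0
```

```bash
python3 - <<'E'
from bench import manip
from h import *
np.set_printoptions(precision=4,suppress=True)
s=manip.observe();print(w2b(s["position"]),s["position"],s["ft_force"],s["gripper_width"],row(s,b2w(-.075,0,.155)))
w=manip.capture("wrist");cv2.imwrite("pics/w4.png",w["pixels"])
E
```

```text
[-0.075  -0.0034] [ 0.4425 -0.1258  0.2058] [ 0.3166  0.1709 -1.0641] 0.5350646334829722 [ 0.0001 -0.0034  0.0508 -0.0001  0.0018  0.0023]
```

View pics/w4.png

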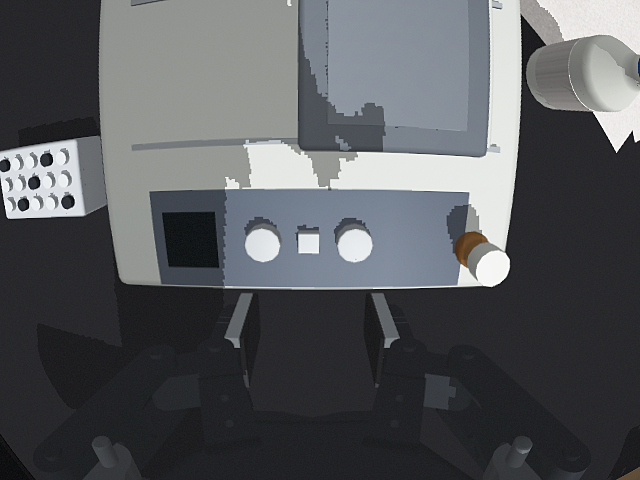

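The wrist view shows the keys at about (263,243) and (353,241), the square key at (309,240) and the fingertips at about (246,294) and (377,294). I'll check finger and key alignment using the fisheye rays.

```bash
cat >> h.py <<'E'
def wcast(c,u,v,z):
    f=240/np.tan(np.radians(c["fov_y"])/2);d=np.array([u-c["cx"],v-c["cy"]]);r=np.hypot(*d);a=r/f
    P=np.array(c["pose"]);k=P[:3,:3]@np.r_[np.sin(a)*d/r,np.cos(a)];o=P[:3,3]
    return o+k*(z-o[2])/k[2]
E
python3 - <<'E'
from bench import manip
from h import *
np.set_printoptions(precision=4,suppress=True)
w=manip.capture("wrist");s=manip.observe()
for b in blobs(w,235,215,385,270,170,60):print("key",b[0],b[1],w2b(wcast(w,*b[0],.102)))
for u,v in[(240,294),(252,294),(370,294),(384,294)]:
  for dz in(.01,.022):print("tip",u,dz,w2b(wcast(w,u,v,s["position"][2]-dz)))
print(w["pose"],w["fov_y"])
cv2.imwrite("pics/w5.png",cv2.resize(w["pixels"][220:400,200:430],None,fx=3,fy=3))
E
```

```text
key [262.0044 244.8959] [ 10  14  35  33 903] [-0.0745  0.0281]
key [354.6902 245.2745] [103  14  35  34 907] [-0.0746 -0.0315]
key [308.0122 243.291 ] [ 63  19  21  20 409] [-0.0733 -0.0016]
tip 240 0.01 [-0.0618  0.0246]
tip 240 0.022 [-0.068   0.0272]
tip 252 0.01 [-0.0617  0.0197]
tip 252 0.022 [-0.0679  0.0219]
tip 370 0.01 [-0.0616 -0.0269]
tip 370 0.022 [-0.0678 -0.0291]
tip 384 0.01 [-0.0617 -0.0326]
tip 384 0.022 [-0.0679 -0.0353]
[[-0.1445 -0.9394 -0.3108  0.5219]
 [-0.9895  0.1371  0.0455 -0.1379]
 [-0.0001  0.3142 -0.9494  0.326 ]
 [ 0.      0.      0.      1.    ]] 65.70646984690485
```

View pics/w5.png

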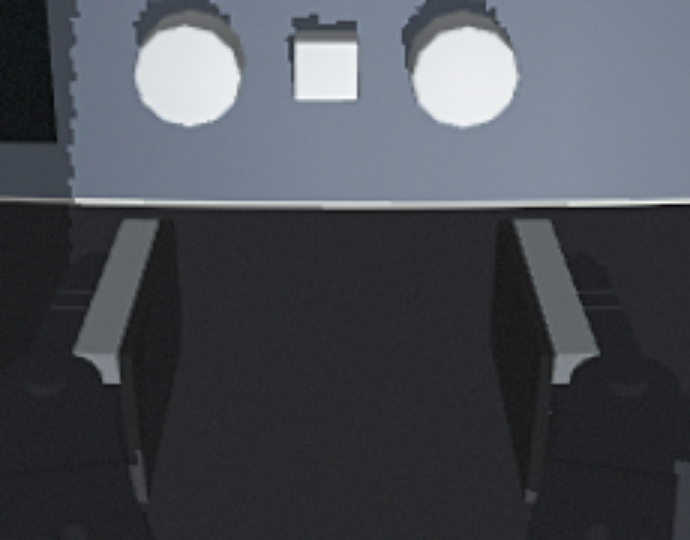

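Keys and tips line up, but the tip spacing is about 54.5 mm, so I'll widen the opening to 0.60. Then I'll shift +3 mm in bath y and descend to just above the keys.

To row units: 0.073 m is 14.6, 0.065 m is 13.

Request:
hand_motion(plan={"sx": [0,0,0,0,0,0,0],"sy": [-0.6,-0.6,-0.6,-0.6,-0.6,-0.6,-0.6],"sz": [4,9,13,14.6,14.6,14.6,14.6],"wx": [0,0,0,0,0,0,0],"wy": [0.002,0.002,0.002,0.002,0.002,0.002,0.002],"wz": [0.002,0.002,0.002,0.002,0.002,0.002,0.002]}, jaw=0.60)

```text
t: 7.35
position: [0.4432, -0.123, 0.1341]
eef_rot: [3.141, -0.002, -0.147]
ft_force: [0.5, 0.7, 0.5]
gripper_width: 0.602
gripper_force: 0.0
```

```bash
python3 - <<'E'
from bench import manip
from h import *
np.set_printoptions(precision=4,suppress=True)
s=manip.observe();print(w2b(s["position"]),s["position"],s["ft_force"],s["gripper_width"],row(s,b2w(-.075,0,.12)))
w=manip.capture("wrist");cv2.imwrite("pics/w6.png",cv2.resize(w["pixels"][220:400,200:430],None,fx=3,fy=3))
E
```

```text
[-0.0747 -0.0005] [ 0.4432 -0.123   0.1341] [0.5142 0.6568 0.5302] 0.6019221305980664 [-0.0004 -0.0005  0.0141  0.0001 -0.0022  0.0001]
```

View pics/w6.png

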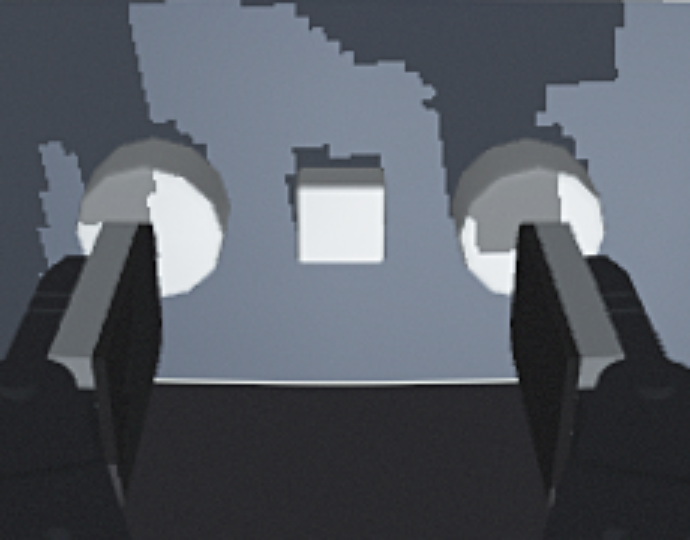

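Each tip is lined up over its round key (crop x≈133 and 540; keys at 153 and 530, lower down), and the square key lies clear between them. Now I'll descend in small steps while watching the force.

To row units: 0.01 m is 2, 0.008 m is 1.6.

Request:
hand_motion(plan={"sx": [0,0,0],"sy": [0,0,0],"sz": [0.8,1.6,2],"wx": [0,0,0],"wy": [0,0,0],"wz": [0,0,0]})

```text
t: 7.7
position: [0.4426, -0.1228, 0.1224]
eef_rot: [-3.141, -0.0, -0.147]
ft_force: [-0.9, 0.4, 0.4]
gripper_width: 0.598
gripper_force: 0.0
```

Request:
hand_motion(plan={"sx": [0,0],"sy": [0,0],"sz": [0.6,0.6],"wx": [0,0],"wy": [0,0],"wz": [0,0]})

```text
t: 7.9
position: [0.4427, -0.1228, 0.1198]
eef_rot: [-3.142, -0.0, -0.147]
ft_force: [-1.5, -0.4, 4.0]
gripper_width: 0.595
gripper_force: 1.8
```

Request:
hand_motion(plan={"sx": [0,0],"sy": [0,0],"sz": [0.6,0.6],"wx": [0,0],"wy": [0,0],"wz": [0,0]})

```text
t: 8.1
position: [0.4427, -0.1229, 0.117]
eef_rot: [-3.142, -0.001, -0.147]
ft_force: [-2.0, 0.7, 6.4]
gripper_width: 0.597
gripper_force: 3.1
```

To row units: 0.004 m is 0.8, 0.003 m is 0.6.

Request:
hand_motion(plan={"sx": [0,0,0],"sy": [0,0,0],"sz": [0.4,0.6,0.8],"wx": [0,0,0],"wy": [0,0,0],"wz": [0,0,0]})

```text
t: 8.4
position: [0.4427, -0.1229, 0.1136]
eef_rot: [-3.142, -0.001, -0.147]
ft_force: [-4.2, 1.3, 17.0]
gripper_width: 0.595
gripper_force: 8.9
```

Request:
hand_motion(plan={"sx": [0,0],"sy": [0,0],"sz": [0.2,0.2],"wx": [0,0],"wy": [0,0],"wz": [0,0]})

```text
t: 8.6
position: [0.4428, -0.1229, 0.1136]
eef_rot: [3.142, -0.002, -0.147]
ft_force: [-7.6, 1.7, 16.8]
gripper_width: 0.602
gripper_force: 8.8
```

Request:
hand_motion(plan={"sx": [0,0],"sy": [0,0],"sz": [0.2,0.2],"wx": [0,0],"wy": [0,0],"wz": [0,0]})

```text
t: 8.8
position: [0.4428, -0.1229, 0.1136]
eef_rot: [3.141, -0.003, -0.147]
ft_force: [-10.3, 2.4, 25.2]
gripper_width: 0.597
gripper_force: 12.7
```

Both keys have bottomed: position is stuck at 0.1136 with 25 N. I'll check the left/right balance and hold.

To row units: 0.001 m is 0.2.

Request:
hand_motion(plan={"sx": [0,0,0],"sy": [0,0,0],"sz": [0.2,0.2,0.2],"wx": [0,0,0],"wy": [0,0,0],"wz": [0,0,0]})

```text
t: 9.1
position: [0.4428, -0.1229, 0.1134]
eef_rot: [3.141, -0.003, -0.147]
ft_force: [-13.4, 3.1, 32.9]
gripper_width: 0.599
gripper_force: 16.5
```

```bash
python3 - <<'E'
from bench import manip
from h import *
np.set_printoptions(precision=4,suppress=True)
s=manip.observe();R=Ro.from_euler("xyz",s["eef_rot"]).inv()
print(s["t"],R.apply(s["ft_force"]),R.apply(s["ft_torque"]),s["eef_rot"],w2b(s["position"]))
w=manip.capture("wrist");cv2.imwrite("pics/w7.png",cv2.resize(w["pixels"][220:400,200:430],None,fx=3,fy=3))
E
```

```text
9.1 [-13.5705  -1.1108 -32.9081] [ 0.3848 -2.8863  0.018 ] [ 3.1414 -0.0031 -0.1469] [-0.0752 -0.0004]
```

View pics/w7.png

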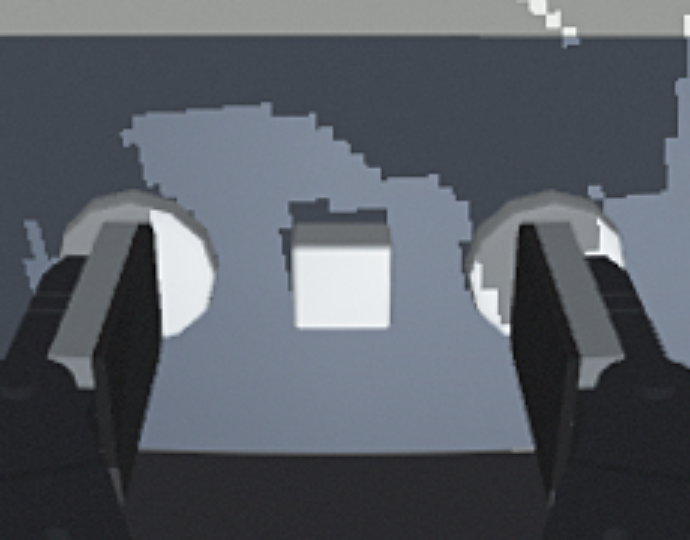

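Both keys are down about equally (key sides equally short in the picture), each under well over 5 N, and the square key is untouched. I'll hold, then release straight up.

Request:
hand_motion(plan={"sx": [0,0,0,0,0,0,0,0,0,0,0,0,0,0,0,0,0,0,0,0],"sy": [0,0,0,0,0,0,0,0,0,0,0,0,0,0,0,0,0,0,0,0],"sz": [0,0,0,0,0,0,0,0,0,0,0,0,0,0,0,0,0,0,0,0],"wx": [0,0,0,0,0,0,0,0,0,0,0,0,0,0,0,0,0,0,0,0],"wy": [0,0,0,0,0,0,0,0,0,0,0,0,0,0,0,0,0,0,0,0],"wz": [0,0,0,0,0,0,0,0,0,0,0,0,0,0,0,0,0,0,0,0]})

```text
t: 11.15
position: [0.4428, -0.1229, 0.1135]
eef_rot: [3.141, -0.003, -0.147]
ft_force: [-13.8, 3.8, 32.6]
gripper_width: 0.603
gripper_force: 16.4
```

Request:
hand_motion(plan={"sx": [0,0,0,0,0,0,-6,-14,-24,-24,-24,-24],"sy": [0,0,0,0,0,0,0,0,0,0,0,0],"sz": [0,0,0,-6,-14,-24,-30,-30,-30,-30,-30,-30],"wx": [0,0,0,0,0,0,0,0,0,0,0,0],"wy": [0,0,0,0,0,0,0,0,0,0,0,0],"wz": [0,0,0,0,0,0,0,0,0,0,0,0]})

```text
t: 12.35
position: [0.3246, -0.1054, 0.2596]
eef_rot: [-3.142, -0.001, -0.147]
ft_force: [0.6, -1.0, -0.3]
gripper_width: 0.602
gripper_force: 0.0
```

```bash
python3 - <<'E'
from bench import manip
from h import *
np.set_printoptions(precision=4,suppress=True)
for n in("top","scene"):
    c=manip.capture(n);cv2.imwrite(f"pics/end_{n}.png",c["pixels"])
c=cv2.imread("pics/end_scene.png")
cv2.imwrite("pics/end.png",cv2.resize(c[140:340,60:380],None,fx=2.5,fy=2.5,interpolation=cv2.INTER_CUBIC))
E
```

```text
(no output)
```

View pics/end.png

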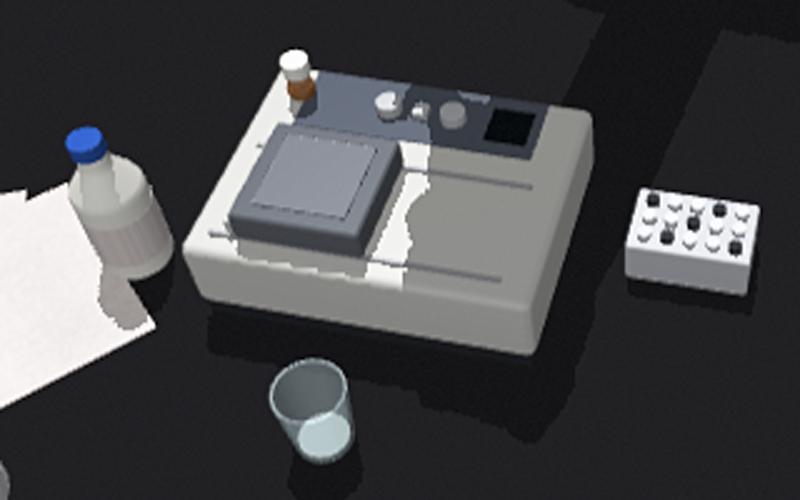

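The picture shows the hood over the wells at its stop, the keys up again, the bystanders in place and the arm clear, so I'll hand in.

```bash
python3 -c "
from bench import manip
print(manip.job_done())"
```

```text
the job is handed in; nothing more can be done
None
```

The hood is home against its stop, both round keys were held fully down together for over two seconds and released, and the job was handed in at about 12.5 s with the arm clear and nothing else disturbed.

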